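Plug the nail-swatch bar into its display stand and lock it

ROBOT

A 7-joint arm with a two-finger parallel gripper is mounted at the origin on the work surface. World frame = base frame: x ahead of the robot, y to its left, z up, the work surface at z = 0. Lengths are in m, angles in rad, forces in N, time in s.
With the tool pointing down it reaches from about 0.4 to 0.85 m from the base axis. Payload 10.4 kg.
Tool frame: the origin (TCP) lies at the very end of the fingers, on their centre line; the grasp point (between the pads) lies 19 mm behind it; y points along the fingers, x is the direction in which the jaws open and shut, and the axes are right-handed (so a half turn about y gives the same grasp; the last joint's range is limited). The gripper opens to 87 mm and grips with 3 to 60 N. Pads are 19 mm wide; open, the fingers measure 117 mm over their backs; the gripper's body (75 mm by 190 mm) begins 51 mm behind the grasp point.
Start: joints at [1.308, 0.332, -0.065, 1.46, 0.022, 1.35, -0.088], TCP at [0.148, -0.607, 0.223] pointing down, gripper open.
Joint ranges: [-2.6, 2.6], [-0.5, 2.12], [-1.47, 1.34], [0.16, 2.42], [-1.27, 4.41], [0.06, 2.06], [-2.6, 2.6]. Speed limits (rad/s): [2.22, 2.22, 2.79, 2.79, 3.14, 3.14, 3.14].

INTERFACE

Orientations are given as a unit quaternion [x, y, z, w].
In Python, from bench import readout, vision, r gives the robot as it stands.
- The arm moves only by the tool arm_command, never from a script. Its argument "targets" is a list that holds one entry, the list of rows, each a list of 6 numbers: the shift along the tool's x, y, z in m, then the turn, a rotation vector about the tool's x, y, z in degrees. A call has 1 to 12 rows; each row shifts and turns the commanded pose from where the row before left it, along the tool's axes as they then stand; what a row does not reach is not made up. A row lasts 1/12 s, in which the tool goes at most 41.7 mm and 7.16 degrees, less where a joint would pass 70% of its speed; a pose out of reach is approached as far as the arm can. A call is refused whole if a number of a shift passes 0.0417 or a number of a turn 7.16, either way. A call with a gripper value outside its range is refused whole. "hand" is the opening, from 0 (shut) to 1 (fully open), set as the call begins (left out, the last holds). The fingers move at their own pace and stop on an object; "grip_force" is the grip in N (left out, the last holds). Time passes only in rows, so rows that do not move let the fingers close. It gives the time, the measured TCP pose, the force and the opening at its end, in the units of the state.
- readout.read_state(): the state, without advancing time (a new reading comes with each control period).
- vision.camera(name): name is "side" or "top"; returns a dict with "pixels" (480x640x3 uint8, blue, green, red), "fovy" (degrees; the focal length in pixels is half the picture's height over the tangent of half this angle, whatever the lens; pixels are square), "cx", "cy" (the principal point, pixels), "D" ([k1, k2, p1, p2, k3] as OpenCV has them; the pictures are not rectified), "R" (3x3) and "t" (3): a world point X has camera coordinates R X + t. Camera axes: x right, y down, z forward; pixel columns grow to the right and rows downward; lengths in m; the calibration is good to about 2 mm. A picture is of the moment at which its call begins. There is no depth.
- r.close_job(): hands the job in, once; it reports no verdict.
The state is a dict: "time": time; "joint_positions": joint angles; "joint_vel": joint speeds; "joint_torque": joint torques, N m; "ee_pos": TCP position; "eef_rot": TCP orientation; "ft_force": force on the tool from outside, world axes, zero at the start; "torque": the same for the moment, N m; "width": finger opening in m.
Only numpy, scipy, OpenCV 4.12 (cv2) and the standard library are available. Lean on these libraries where they do the work, as an engineer would, in place of code of your own. Each camera call takes 0.05 s, during which the arm holds its last target.

TASK

Take the long six-toothed swatch bar by its tab and lower it gently onto the display stand, feeling for the slots, until all six teeth are in the stand's sliding carriage and the bar sits fully home. Then slide bar and carriage together along the stand until they stop under the metal keeper lip, and let go. Never press or push the bar hard on the stand, and leave the short bar and everything else on the desk where it is.

Things in the scene. Friction and masses are not known exactly. Their poses are not given: they have to be found in the camera images.
- bar: Sizes in mm. Long white swatch bar, loose, 80-160 g, standing on its teeth. Beam 150 (y) x 20 (x) x 12 high, underside 12 above the origin, flat painted nail tips on top. Six teeth in a row below: y = -55, -33, -11, 11, 33, 55; each 6 (y) x 16 (x) x 12 long, square ends. Origin: centre of the tooth row, at the tooth ends; z up, y along the bar. Same either way round.
- bar_tab (a point): Centre of the long bar's grip tab, 46 above the tooth ends. The tab is 12 thick (x), 36 long (y), rises from the beam's top at 24 to 60 above the tooth ends. The bar is brittle: it would crack if pressed, pushed or dropped on the stand with over 40 N; seating takes little more than its weight.
- stand: Display stand, fixed to the desk: white base 66 wide (x), 12 high, from y = -125 to +135; origin on its underside, z up, y along it. On it a grey carriage 164 x 31, top 28 above the desk, slides along y. The bar, seated, has its tooth ends 16 above the desk, its beam on the carriage. Locked, the carriage is at its +y stop and the bar's middle at about y = +30.
- slots (a point): Point of the fixed stand at x = 0, y = 0, z = 28: where the carriage's row of six slots (pitch 22, each 8 (y) x 19 (x), 16 deep) would be centred. The carriage itself is NOT measured: at the start its slot row is centred anywhere from y = -12 to +12 (find it by feel or sight). It takes about 9 N to slide, stays where left, and stops at y = -13 and +30.
- keeper (a point): Middle of the free (-y) edge of the fixed aluminium keeper lip's top: x = 0, y = +91, z = 48.5 in the stand's frame. The lip covers y = 91 to 135 across the slide path, underside 42.5 above the desk: a seated beam (top at 40) passes under, one not fully home does not.
- short_bar: A shorter bar of the same kind, 104 long with four teeth and the same tab; it does not belong on this stand. Leave it alone. Origin as for the long bar.
- polish_a: Bystander: polish bottle, 28 in diameter, 66 high; origin at its foot's centre.
- polish_b: Bystander: polish bottle, 28 in diameter, 66 high; origin at its foot's centre.
- polish_c: Bystander: polish bottle, 28 in diameter, 66 high; origin at its foot's centre.
- gel_jar: Bystander: round gel jar, 48 in diameter, 40 high; origin at its foot's centre.
- nail_brush: Bystander: brush lying flat, 150 long; origin under its middle.
- nail_file: Bystander: flat nail file, 170 x 22 x 5, lying on the desk; origin under its middle.

How it is judged:
On the way:
1. the long bar is fully home in the carriage (all six teeth in their slots), before it is slid under the lip (z of bar in the frame of stand between 0.012 and 0.019 m and x of bar in the frame of stand between -0.004 and 0.004 m and y of bar in the frame of stand between -0.016 and 0.016 m and angle between the y axis of bar and the y axis of stand, either way round below 0.08 rad and angle between bar's own z axis and vertical below 0.08 rad), for 0.1 s.
At the end, for the whole second after the job is handed in: The long bar is at rest, let go, fully home in the carriage (tooth ends 12 to 18.5 mm above the desk, within 4 mm of the stand's centre line, upright and along the stand within 0.06 rad), slid under the lip to the stop: its middle 26 to 34 mm from the stand's origin towards +y (z of bar in the frame of stand between 0.012 and 0.0185 m and x of bar in the frame of stand between -0.004 and 0.004 m and y of bar in the frame of stand between 0.026 and 0.034 m and angle between the y axis of bar and the y axis of stand, either way round below 0.06 rad and angle between bar's own z axis and vertical below 0.06 rad and linear speed of bar below 0.01 m/s); the robot touches nothing.
It fails at once if the bar is pressed, pushed or dropped on the stand with more than 40 N (contact force between bar and stand above 40 N).
It fails at once if a bystander (the short bar, a bottle, the jar, the brush or the file) is moved by more than 25 mm (distance of any of short_bar, polish_a, polish_b, polish_c, gel_jar, nail_brush, nail_file from where it was at the start of the episode above 0.025 m).
It also fails if it takes over 72 s, if anything falls off the work surface, if the arm or the gripper's body presses on something with over 40 N, if the wrist force passes 120 N, or if a joint passes its speed limit or range.

## Working session

There is one attempt and no reset: what is moved stays moved. The work goes in short steps, Python scripts to look and compute and a tool call to move; the robot and the scene stay as the last step left them, time stands still between calls to the robot, and variables do not carry over. Pictures are saved under pics/ and viewed, and the job is handed in when it is done.

Besides the shell and the picture viewer there is one more tool, called after ">>>" as name(argument=value, ...), one argument or row to a line, values as JSON. arm_command: Moves the arm, as the interface text tells. Its arguments: {"type":"object","properties":{"targets":{"type":"array","items":{"type":"array","items":{"type":"array","items":{"type":"number"}}}},"hand":{"type":"number"},"grip_force":{"type":"number"}},"required":["targets"]}

```bash
mkdir -p pics; ls; cat > h.py <<'E'
import numpy as np, cv2, pickle
from bench import readout, vision, r
def shot(n,f):
    c=vision.camera(n); pickle.dump(c,open(f'pics/{f}.pkl','wb')); cv2.imwrite(f'pics/{f}.png',c['pixels']); return c
def K(c):
    f=240/np.tan(np.radians(c['fovy'])/2); return np.array([[f,0,c['cx']],[0,f,c['cy']],[0,0,1]])
def ray(c,uv):
    uv=np.array(uv,float).reshape(-1,1,2); p=cv2.undistortPoints(uv,K(c),np.array(c['D'],float)).reshape(-1,2)
    R=np.array(c['R']);t=np.array(c['t']); d=np.c_[p,np.ones(len(p))]@R; return -R.T@t,d
def onz(c,uv,z):
    o,d=ray(c,uv); return o+d*((z-o[2])/d[:,2])[:,None]
def proj(c,X):
    return cv2.projectPoints(np.array(X,float).reshape(-1,3),cv2.Rodrigues(np.array(c['R'],float))[0],np.array(c['t'],float),K(c),np.array(c['D'],float))[0].reshape(-1,2)
def load(f): return pickle.load(open(f'pics/{f}.pkl','rb'))
E
python3 - <<'E'
from h import *
for n in('side','top'):
    c=shot(n,n+'0'); print(n,c['fovy'],c['cx'],c['cy'],c['D'],np.array(c['R']).round(3),np.array(c['t']).round(3), onz(c,[[0,0],[640,480]],0))
s=readout.read_state(); print(s)
E
```

```text
pics
side 52.561955849481066 305.03996265786463 239.35145111250938 [-0.02874427  0.          0.          0.          0.        ] [[-0.679 -0.734 -0.01 ]
 [-0.467  0.443 -0.765]
 [ 0.566 -0.515 -0.644]] [0.389 0.286 0.679] [[ 3.23376987 -0.18892416  0.        ]
 [-0.08120043 -0.00524838  0.        ]]
top 53.21168375179984 325.91494206306294 240.14928509750914 [-0.11731094  0.          0.          0.          0.        ] [[-0.04  -0.999 -0.006]
 [-0.978  0.041 -0.203]
 [ 0.203 -0.003 -0.979]] [0.046 0.555 0.77 ] [[ 1.17566705  0.76411304  0.        ]
 [ 0.09648555 -0.5339914   0.        ]]
{'time': 0.1, 'joint_positions': array([ 1.3083781 ,  0.33282235, -0.06472972,  1.46082986,  0.02162931,
        1.34990532, -0.08849748]), 'joint_vel': array([-0.00101188, -0.00215687, -0.00091897, -0.00201546,  0.00023574,
        0.00089193, -0.0006615 ]), 'joint_torque': array([ 2.34984014e-03, -6.24547434e+01,  2.52540805e-02, -3.90719748e+01,
       -6.14085258e-02,  3.65556171e-02,  8.27238949e-06]), 'ee_pos': array([ 0.14837841, -0.60678465,  0.22183816]), 'eef_rot': array([-0.55597733,  0.43695166, -0.43621473,  0.55648825]), 'ft_force': array([-0.41874347,  0.41717989,  0.00885491]), 'torque': array([-0.01748288,  0.03488535,  0.02411142]), 'width': 0.08680550564019275}
```

View pics/top0.png

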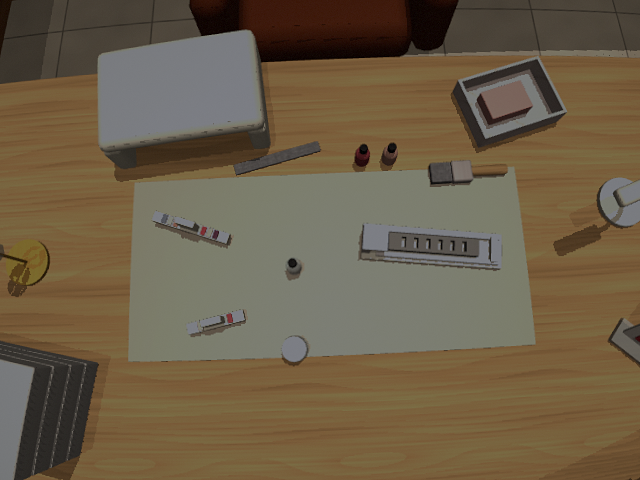

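View pics/side0.png

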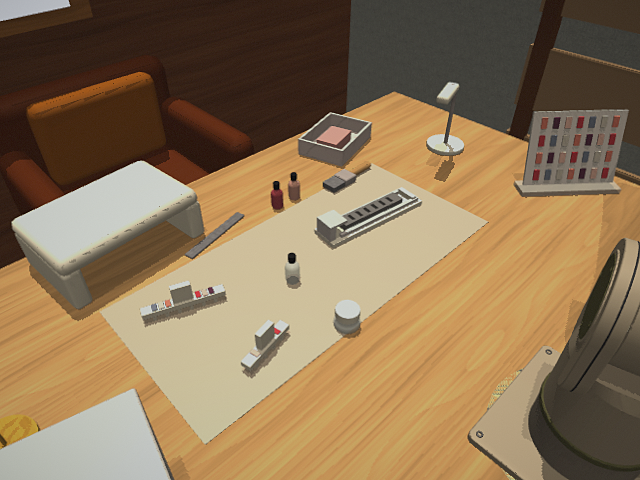

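```bash
python3 - <<'E'
from h import *
a=load('top0')['pixels'];b=load('side0')['pixels']
def z(im,x0,y0,x1,y1,k): return cv2.resize(im[y0:y1,x0:x1],None,fx=k,fy=k,interpolation=cv2.INTER_CUBIC)
cv2.imwrite('pics/z1.png',np.vstack([z(a,350,210,510,280,5),z(b,300,170,460,220+25,5)[:0+375-0]])[:600*2][:, :800][:350])
cv2.imwrite('pics/z2.png',z(b,305,175,435,250,6))
cv2.imwrite('pics/z3.png',z(a,140,200,260,345,4))
c=load('top0')
print(onz(c,[[363,224],[501,236],[500,268],[362,260]],0.012))
print(onz(c,[[153,214],[230,240],[187,326],[244,315]],0.024))
E
```

```text
[[ 0.59360376 -0.04648972  0.012     ]
 [ 0.56056267 -0.30170357  0.012     ]
 [ 0.50102257 -0.29303859  0.012     ]
 [ 0.52679723 -0.04093656  0.012     ]]
[[0.62635426 0.34096295 0.024     ]
 [0.57110701 0.19618345 0.024     ]
 [0.41955775 0.27336219 0.024     ]
 [0.43560962 0.17180276 0.024     ]]
```

View pics/z1.png

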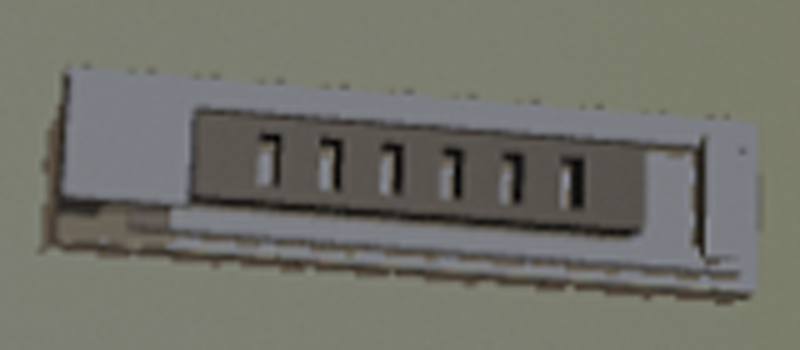

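View pics/z2.png

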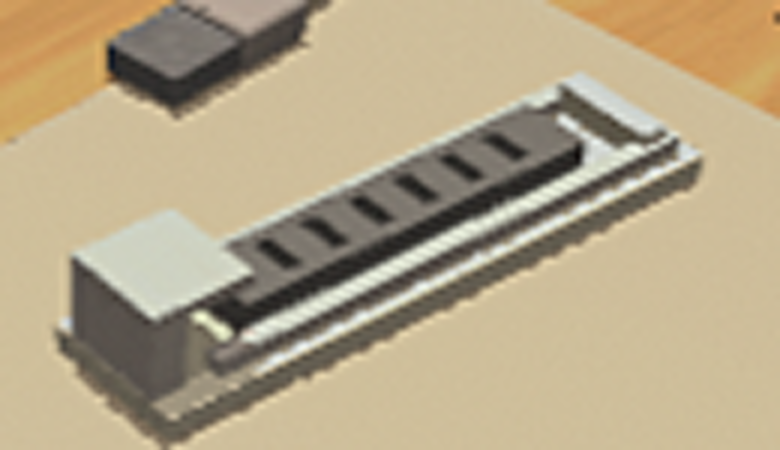

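View pics/z3.png

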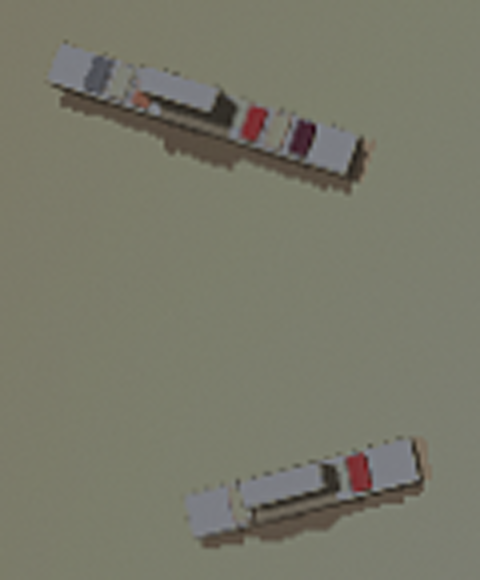

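```bash
cat > fit.py <<'E'
from h import *
def kab(model,world):
    m=np.array(model,float);w=np.array(world,float)[:,:2]
    A=(m-m.mean(0)).T@(w-w.mean(0)); th=np.arctan2(A[0,1]-A[1,0],A[0,0]+A[1,1])
    R=np.array([[np.cos(th),-np.sin(th)],[np.sin(th),np.cos(th)]]); t=w.mean(0)-R@m.mean(0)
    return th,t,w-(m@R.T+t)
def zp(p,off,k): return (np.array(p,float)+.5)/k-.5+np.array(off)
E
python3 - <<'E'
from fit import *
T=load('top0');S=load('side0')
# bar: beam top corners via z3 (off 140,200 k4), model x,y ; +y to the left/up
b=onz(T,zp([[62,40],[48,85],[362,135],[350,178]],(140,200),4),.024); print(b)
tb=onz(T,zp([[142,67],[135,88],[222,88],[212,110]],(140,200),4),.060); print('tab',tb,tb.mean(0))
th,t,res=kab([[10,75],[-10,75],[10,-75],[-10,-75]],b*1000); print('bar',np.degrees(th),t,res)
# stand
k=onz(S,zp([[72,258],[168,208],[255,270],[155,322]],(305,175),6),.0485);print('keeper side',k)
k2=onz(T,zp([[65,68],[60,198],[193,206]],(350,210),5),.0485);print('keeper top',k2)
bs=onz(T,zp([[755,123],[750,292],[48,245]],(350,210),5),.0);print('base0',bs)
bs=onz(S,zp([[700,180],[170,447],[60,345]],(305,175),6),.0);print('base side',bs)
bs=onz(S,zp([[700,158],[170,418],[57,325]],(305,175),6),.012);print('base side12',bs)
sl=onz(T,zp([[269,160],[331,165],[392,170],[452,174],[512,179],[573,183]],(350,210),5),.028);print('slots',sl)
ca=onz(T,zp([[193,108],[193,203],[645,150],[640,232]],(350,210),5),.028);print('car',ca)
E
```

```text
[[0.63458124 0.33721683 0.024     ]
 [0.61331318 0.34308363 0.024     ]
 [0.58338448 0.19596695 0.024     ]
 [0.56370749 0.20142499 0.024     ]]
tab [[0.60998589 0.28702595 0.06      ]
 [0.60056635 0.28991975 0.06      ]
 [0.59882698 0.25083527 0.06      ]
 [0.58909264 0.25511734 0.06      ]] [0.59961796 0.27072458 0.06      ]
bar -19.53459844973741 [598.7465959  269.42310084] [[ 1.33204421  0.45451204]
 [-1.08722139 -0.36620809]
 [ 0.29168909  0.57058567]
 [-0.53651191 -0.65888961]]
keeper side [[ 0.58556884 -0.04531551  0.0485    ]
 [ 0.5831553  -0.08970258  0.0485    ]
 [ 0.53766802 -0.08600065  0.0485    ]
 [ 0.54111826 -0.04113219  0.0485    ]]
keeper top [[ 0.58632426 -0.04280857  0.0485    ]
 [ 0.53992493 -0.0384654   0.0485    ]
 [ 0.53516145 -0.08462123  0.0485    ]]
base0 [[ 0.56645886 -0.30591692  0.        ]
 [ 0.50263758 -0.29673885  0.        ]
 [ 0.53155276 -0.03686855  0.        ]]
base side [[ 5.00777296e-01 -2.97759739e-01  0.00000000e+00]
 [ 5.31108419e-01 -3.99830157e-02  0.00000000e+00]
 [ 5.97110288e-01 -5.07766775e-02 -1.11022302e-16]]
base side12 [[ 0.50053771 -0.29462666  0.012     ]
 [ 0.53223792 -0.04066811  0.012     ]
 [ 0.59532371 -0.04756729  0.012     ]]
slots [[ 0.55441867 -0.11580409  0.028     ]
 [ 0.55166416 -0.13801727  0.028     ]
 [ 0.54891969 -0.1599211   0.028     ]
 [ 0.5465493  -0.18155591  0.028     ]
 [ 0.54380644 -0.20323086  0.028     ]
 [ 0.54140477 -0.22539043  0.028     ]]
car [[ 0.57461202 -0.08975865  0.028     ]
 [ 0.53992105 -0.08744222  0.028     ]
 [ 0.55240374 -0.25313866  0.028     ]
 [ 0.52249545 -0.24816039  0.028     ]]
```

```bash
cat >> h.py <<'E'
from scipy.spatial.transform import Rotation as Ro
def st():
    s=readout.read_state(); M=Ro.from_quat(s['eef_rot']).as_matrix()
    return s,np.array(s['ee_pos']),M
def to(p,yaw=None):
    """shift in tool axes to world p; turn (deg rotvec, tool) to reach tool x at world yaw, y down"""
    s,e,M=st()
    print('t',round(s['time'],2),'ee',e.round(4),'F',np.round(s['ft_force'],2),'w',round(s['width'],4),'yaw x',np.degrees(np.arctan2(M[1,0],M[0,0])).round(2),'ydown',M[:,1].round(4))
    print(' shift',((np.array(p)-e)@M).round(4) if p is not None else '')
    if yaw is not None:
        a=np.radians(yaw); G=np.array([[np.cos(a),0,-np.sin(a)],[np.sin(a),0,np.cos(a)],[0,-1,0]])
        print(' turn',Ro.from_matrix(M.T@G).as_rotvec(degrees=True).round(2))
E
python3 - <<'E'
from h import *
to([.599,.2695,.18],-19.5); print(st()[2].round(3))
S=load('side0')
for f in ('side0',):
    a=S['pixels']; cv2.imwrite('pics/z4.png',cv2.resize(a[270:330,130:240],None,fx=7,fy=7,interpolation=cv2.INTER_CUBIC))
E
```

```text
t 0.1 ee [ 0.1484 -0.6068  0.2218] F [-0.42  0.42  0.01] w 0.0868 yaw x -76.26 ydown [-4.0e-04  1.2e-03 -1.0e+00]
 shift [-0.7441  0.0427  0.6459]
 turn [-3.000e-02 -5.676e+01 -7.000e-02]
[[ 0.238 -0.     0.971]
 [-0.971  0.001  0.238]
 [-0.001 -1.    -0.   ]]
```

View pics/z4.png

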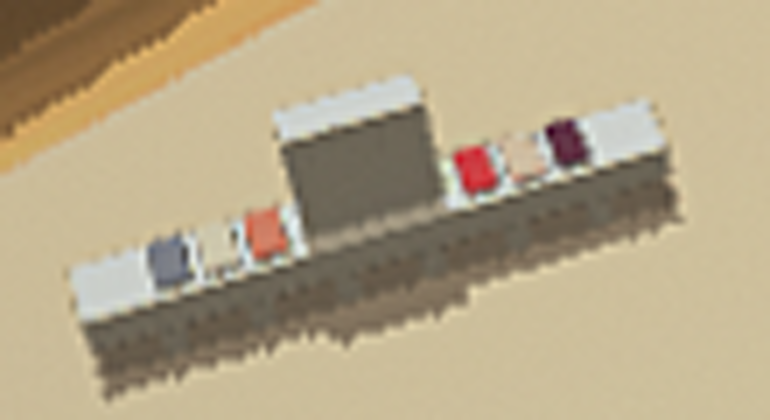

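```bash
python3 - <<'E'
from fit import *
T=load('top0');S=load('side0')
print('lamp z0',onz(T,[[120,166],[262,148],[108,150]],0)); print(onz(S,[[80,303],[200,235]],0)); print(onz(T,[[105,145],[265,122]],.1),onz(S,[[64,272],[201,190]],.1))
b=onz(S,zp([[72,270],[85,322],[650,100],[668,148]],(130,270),7),.024)
th,t,res=kab([[10,75],[-10,75],[10,-75],[-10,-75]],b*1000); print('bar',np.degrees(th),t,res)
print(onz(S,zp([[273,112],[410,75],[424,103],[287,140]],(130,270),7),.06).mean(0))
E
```

```text
lamp z0 [[0.73433449 0.42169464 0.        ]
 [0.75629354 0.13937398 0.        ]
 [0.76991155 0.4492191  0.        ]]
[[0.74524681 0.40626128 0.        ]
 [0.75877144 0.13401139 0.        ]]
[[0.73586006 0.4067166  0.1       ]
 [0.76237154 0.12065949 0.1       ]] [[0.72144727 0.41235653 0.1       ]
 [0.76702464 0.10854452 0.1       ]]
bar -19.731637301482305 [599.87058641 269.90786038] [[-0.65574152  0.0197393 ]
 [ 0.38933051 -0.74612727]
 [-0.51287638  0.35536063]
 [ 0.7792874   0.37102733]]
[0.60039943 0.27002701 0.06      ]
```

>>> arm_command(
  targets=[
    [[0, 0, 0.03, 0, -2.8, 0], [0, 0, 0.04, 0, -3.7, 0], [0, 0, 0.04, 0, -3.7, 0], [0, 0, 0.04, 0, -3.7, 0], [0, 0, 0.04, 0, -3.7, 0], [0, 0, 0.04, 0, -3.7, 0], [0, 0, 0.04, 0, -3.7, 0], [0, 0, 0.04, 0, -3.7, 0], [0, 0, 0.04, 0, -3.7, 0], [0, 0, 0.04, 0, -3.7, 0], [0, 0, 0.04, 0, -3.7, 0], [0, 0, 0.04, 0, -3.7, 0]],
  ],
  hand=1,
)

```text
time: 1.1
ee_pos: [0.5314, -0.3511, 0.2221]
eef_rot: [-0.679, 0.199, -0.198, 0.679]
ft_force: [0.2, 0.1, 0.0]
width: 0.0873
```

>>> arm_command(
  targets=[
    [[0, 0, 0.04, 0, -3.7, 0], [0, 0, 0.04, 0, -3.7, 0], [0, 0, 0.04, 0, -3.7, 0], [0, 0, 0.04, 0, -3.7, 0], [0, 0, 0.04, 0, -3.7, 0], [0, 0, 0.04, 0, -3.7, 0], [0, 0, 0.04, 0, 0, 0], [0, 0, 0.04, 0, 3.7, 0], [0, 0, 0.04, 0, 3.7, 0], [0, 0, 0.04, 0, 3.7, 0], [0, 0, 0.03, 0, 3.7, 0], [0, 0, 0.02, 0, 3.7, 0]],
  ],
)

```text
time: 2.1
ee_pos: [0.6818, 0.0723, 0.222]
eef_rot: [-0.684, 0.178, -0.177, 0.685]
ft_force: [0.3, 0.3, -0.4]
width: 0.0871
```

```bash
python3 - <<'E'
from h import *
to([.5995,.2698,.15],-19.6)
E
```

```text
t 2.1 ee [0.6818 0.0723 0.222 ] F [ 0.26  0.26 -0.4 ] w 0.0871 yaw x -29.0 ydown [-9.0e-04  1.5e-03 -1.0e+00]
 shift [-0.1677  0.0724  0.1327]
 turn [-0.06 -9.4  -0.08]
```

>>> arm_command(
  targets=[
    [[-0.026, 0, 0.019, 0, 0, 0], [-0.03, 0, 0.024, 0, 0, 0], [-0.03, 0, 0.024, 0, 0, 0], [-0.03, 0, 0.024, 0, 0, 0], [-0.03, 0, 0.024, 0, 0, 0], [-0.02, 0.02, 0.017, 0, -4.7, 0], [0, 0.03, 0, 0, -4.7, 0], [0, 0.02, 0, 0, 0, 0], [0, 0, 0, 0, 0, 0]],
  ],
)

```text
time: 2.85
ee_pos: [0.5986, 0.2626, 0.1474]
eef_rot: [0.698, -0.122, 0.118, -0.695]
ft_force: [-0.6, -0.7, -1.2]
width: 0.0871
```

```bash
python3 - <<'E'
from h import *
to([.5997,.2698,.03],-19.6)
E
```

```text
t 2.85 ee [0.5986 0.2626 0.1474] F [-0.6  -0.73 -1.22] w 0.0871 yaw x -19.59 ydown [-0.0069 -0.0033 -1.    ]
 shift [-0.0008  0.1173  0.0078]
 turn [ 0.31  0.01 -0.31]
```

>>> arm_command(
  targets=[
    [[0, 0, 0.003, 0, 0, 0], [0, 0, 0.003, 0, 0, 0], [0, 0, 0, 0, 0, 0], [0, 0, 0, 0, 0, 0]],
  ],
)

```text
time: 3.18
ee_pos: [0.6038, 0.2697, 0.1541]
eef_rot: [-0.696, 0.12, -0.121, 0.697]
ft_force: [-0.8, 0.3, -0.0]
width: 0.0871
```

```bash
python3 - <<'E'
from h import *
to([.5997,.2698,.03],-19.6)
E
```

```text
t 3.18 ee [0.6038 0.2697 0.1541] F [-0.85  0.25 -0.01] w 0.0871 yaw x -19.68 ydown [ 0.002  0.001 -1.   ]
 shift [-0.0041  0.1241 -0.0015]
 turn [-0.09 -0.08  0.09]
```

Descend over the tab, settle, and check with the cameras before closing.

>>> arm_command(
  targets=[
    [[-0.004, 0.02, -0.001, 0, 0, 0], [0, 0.02, 0, 0, 0, 0], [0, 0.02, 0, 0, 0, 0], [0, 0.02, 0, 0, 0, 0], [0, 0.015, 0, 0, 0, 0], [0, 0.01, 0, 0, 0, 0], [0, 0, 0, 0, 0, 0], [0, 0, 0, 0, 0, 0], [0, 0, 0, 0, 0, 0]],
  ],
)

```text
time: 3.93
ee_pos: [0.5997, 0.2701, 0.0489]
eef_rot: [-0.696, 0.12, -0.121, 0.697]
ft_force: [0.4, 0.9, 0.7]
width: 0.087
```

```bash
python3 - <<'E'
from h import *
to([.5997,.2698,.03],-19.6)
a=shot('side','s1')['pixels']; cv2.imwrite('pics/z5.png',cv2.resize(a[210:350,110:270],None,fx=5,fy=5,interpolation=cv2.INTER_CUBIC)[:600])
E
```

```text
t 3.93 ee [0.5997 0.2701 0.0489] F [0.42 0.9  0.67] w 0.087 yaw x -19.67 ydown [ 1.7e-03  8.0e-04 -1.0e+00]
 shift [ 0.      0.0189 -0.0003]
 turn [-0.08 -0.07  0.08]
```

View pics/z5.png

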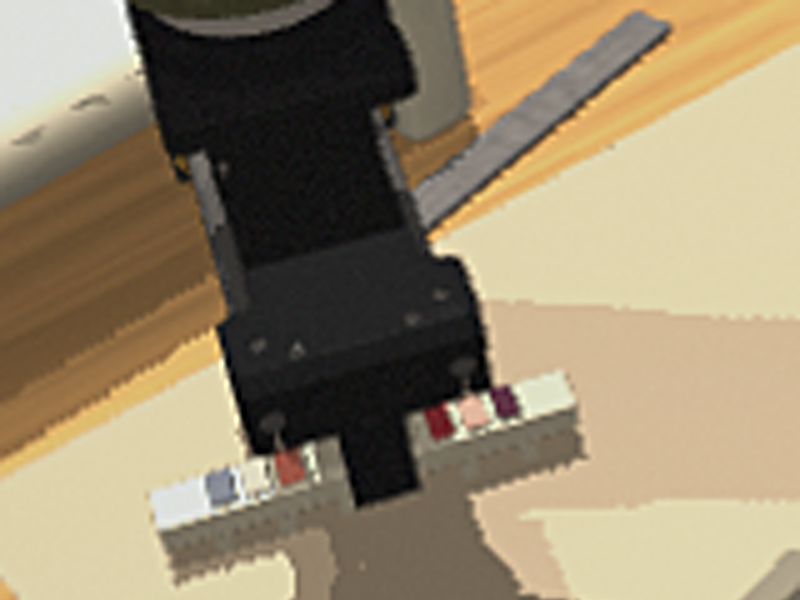

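>>> arm_command(
  targets=[
    [[0, 0.01, 0, -0.08, 0, 0.08], [0, 0.009, 0, 0, 0, 0], [0, 0, 0, 0, 0, 0], [0, 0, 0, 0, 0, 0]],
  ],
)

```text
time: 4.32
ee_pos: [0.5983, 0.2693, 0.0275]
eef_rot: [0.697, -0.122, 0.12, -0.696]
ft_force: [0.4, 0.1, -0.3]
width: 0.0872
```

>>> arm_command(
  targets=[
    [[0, 0, 0, 0, 0, 0], [0, 0, 0, 0, 0, 0], [0, 0, 0, 0, 0, 0], [0, 0, 0, 0, 0, 0], [0, 0, 0, 0, 0, 0], [0, 0, 0, 0, 0, 0], [0, 0, 0, 0, 0, 0], [0, 0, 0, 0, 0, 0]],
  ],
  hand=0,
  grip_force=30,
)

```text
time: 4.98
ee_pos: [0.599, 0.2696, 0.0286]
eef_rot: [0.697, -0.121, 0.12, -0.696]
ft_force: [0.7, 0.2, -0.3]
width: 0.0417
```

```bash
python3 - <<'E'
from h import *
to([.5997,.2698,.03],-19.6)
E
```

```text
t 4.98 ee [0.599  0.2696 0.0286] F [ 0.65  0.22 -0.34] w 0.0417 yaw x -19.66 ydown [-1.7e-03 -9.0e-04 -1.0e+00]
 shift [ 0.0006 -0.0014  0.0004]
 turn [ 0.08 -0.06 -0.07]
```

>>> arm_command(
  targets=[
    [[0, 0, 0, 0, 0, 0], [0, 0, 0, 0, 0, 0], [0, 0, 0, 0, 0, 0], [0, 0, 0, 0, 0, 0], [0, 0, 0, 0, 0, 0], [0, 0, 0, 0, 0, 0], [0, 0, 0, 0, 0, 0], [0, 0, 0, 0, 0, 0]],
  ],
)

```text
time: 5.65
ee_pos: [0.5989, 0.2696, 0.0284]
eef_rot: [0.697, -0.121, 0.12, -0.696]
ft_force: [-0.2, -0.1, -0.6]
width: 0.0116
```

```bash
python3 - <<'E'
from h import *
to([.5997,.2698,.03],-19.6)
E
```

```text
t 5.65 ee [0.5989 0.2696 0.0284] F [-0.22 -0.11 -0.64] w 0.0116 yaw x -19.66 ydown [-0.0019 -0.001  -1.    ]
 shift [ 0.0007 -0.0016  0.0005]
 turn [ 0.09 -0.06 -0.09]
```

>>> arm_command(
  targets=[
    [[0, -0.01, 0, 0, 0, 0], [0, -0.02, 0, 0, 0, 0], [0, -0.025, 0, 0, 0, 0], [0, -0.025, 0, 0, 0, 0], [0, -0.025, 0, 0, 0, 0], [0.002, -0.02, -0.01, 0, 0, 0], [0.005, -0.01, -0.02, 0, 0, 0], [0.007, 0, -0.03, 0, 0, 0], [0.007, 0, -0.03, 0, 0, 0], [0.007, 0, -0.03, 0, 0, 0], [0.007, 0, -0.03, 0, 0, 0], [0.007, 0, -0.03, 0, 0, 0]],
  ],
)

```text
time: 6.65
ee_pos: [0.5779, 0.0848, 0.1646]
eef_rot: [0.697, -0.121, 0.12, -0.696]
ft_force: [0.1, -0.3, -1.5]
width: 0.0116
```

>>> arm_command(
  targets=[
    [[0.007, 0, -0.03, 0, 0, 0], [0.007, 0, -0.03, 0, 0, 0], [0.007, 0, -0.03, 0, 0, 0], [0.007, 0, -0.03, 0, 0, 0], [0.007, 0, -0.03, 0, 0, 0], [0.007, 0, -0.03, 0, 0, 0], [0.007, 0, -0.03, 0, -3, 0], [0.006, 0, -0.02, 0, -4, 0], [0.004, 0, -0.01, 0, -4, 0], [0, 0, 0, 0, -2, 0], [0, 0, 0, 0, 0, 0], [0, 0, 0, 0, 0, 0]],
  ],
)

```text
time: 7.65
ee_pos: [0.5555, -0.1592, 0.1645]
eef_rot: [0.706, -0.042, 0.041, -0.706]
ft_force: [-0.1, 0.0, -1.4]
width: 0.0115
```

```bash
python3 - <<'E'
from h import *
to([.5485,-.171,.1],-6.75)
E
```

```text
t 7.65 ee [ 0.5555 -0.1592  0.1645] F [-0.05  0.01 -1.44] w 0.0115 yaw x -6.72 ydown [-1.3e-03 -7.0e-04 -1.0e+00]
 shift [-0.0055  0.0645 -0.0125]
 turn [ 0.05  0.03 -0.07]
```

```bash
python3 - <<'E'
from fit import *
S=load('side0');T=load('top0')
for n,sl in (('side',onz(S,zp([[280,253],[327,233],[372,209],[417,187],[463,165],[508,146]],(305,175),6),.028)),('top',onz(T,zp([[269,160],[331,165],[392,170],[452,174],[512,179],[573,183]],(350,210),5),.028))):
    th,t,res=kab([[0,y] for y in (55,33,11,-11,-33,-55)],sl*1000); print(n,np.degrees(th),t,res.round(1).tolist())
E
```

```text
side -6.609536642855195 [ 549.38958468 -174.11793279] [[0.2, -0.1], [-0.8, 0.9], [0.3, 0.3], [0.5, 0.1], [0.4, -0.8], [-0.7, -0.4]]
top -6.7828441206614185 [ 547.79383955 -170.653278  ] [[0.1, 0.2], [-0.0, -0.1], [-0.2, -0.2], [0.1, 0.0], [-0.1, 0.2], [0.1, -0.1]]
```

>>> arm_command(
  targets=[
    [[-0.005, 0.005, -0.0125, 0, 0, 0], [0, 0.02, 0, 0, 0, 0], [0, 0.02, 0, 0, 0, 0], [0, 0.02, 0, 0, 0, 0], [0, 0.02, 0, 0, 0, 0], [0, 0.01, 0, 0, 0, 0], [0, 0, 0, 0, 0, 0], [0, 0, 0, 0, 0, 0], [0, 0, 0, 0, 0, 0], [0, 0, 0, 0, 0, 0]],
  ],
)

```text
time: 8.48
ee_pos: [0.5497, -0.1718, 0.0704]
eef_rot: [0.706, -0.041, 0.041, -0.705]
ft_force: [0.2, 0.9, -0.7]
width: 0.0119
```

```bash
python3 - <<'E'
from h import *
to([.5485,-.171,.068],-6.75)
a=shot('side','s2')['pixels']; cv2.imwrite('pics/z6.png',cv2.resize(a[160:260,305:435],None,fx=6,fy=6,interpolation=cv2.INTER_CUBIC))
a=shot('top','t2')['pixels']; cv2.imwrite('pics/z7.png',cv2.resize(a[200:285,350:510],None,fx=5,fy=5,interpolation=cv2.INTER_CUBIC))
E
```

```text
t 8.48 ee [ 0.5497 -0.1718  0.0704] F [ 0.21  0.94 -0.69] w 0.0119 yaw x -6.67 ydown [ 3.0e-04 -1.7e-03 -1.0e+00]
 shift [-0.0013  0.0024  0.0007]
 turn [0.09 0.08 0.03]
```

View pics/z6.png

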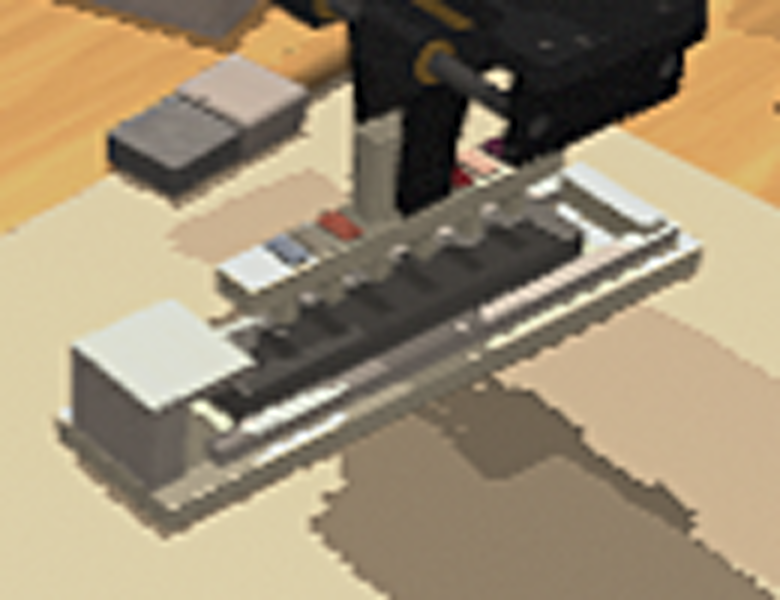

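View pics/z7.png

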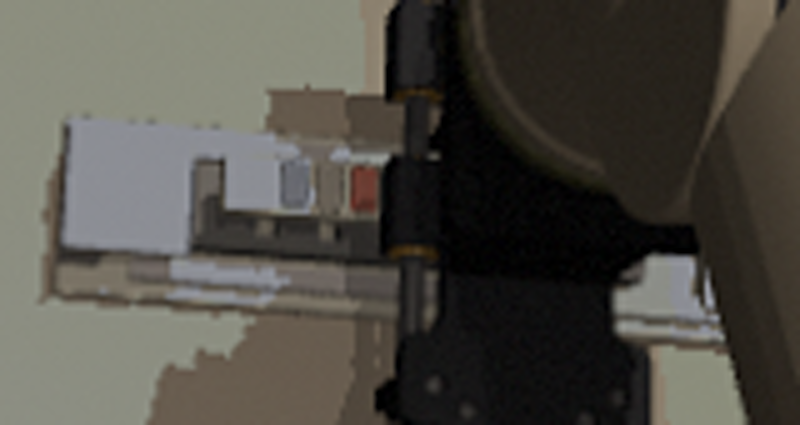

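```bash
python3 - <<'E'
from fit import *
S=load('side0');T=load('top0')
e=np.array([.5497,-.1718]);a=np.radians(-6.67);X=np.array([np.cos(a),np.sin(a)]);Y=np.array([-np.sin(a),np.cos(a)])
print('exp +x,-x',e+.01*X+.075*Y,e-.01*X+.075*Y)
print('top',onz(T,zp([[223,211]],(350,200),5),.066))
print('side',onz(S,zp([[217,273],[249,294]],(305,160),6),.066))
s=load('s2')['pixels'];t=load('t2')['pixels']
cv2.imwrite('pics/z8.png',cv2.resize(s[195:225,335:385],None,fx=16,fy=16,interpolation=cv2.INTER_CUBIC))
cv2.imwrite('pics/z9.png',cv2.resize(t[220:260,380:440],None,fx=13,fy=13,interpolation=cv2.INTER_CUBIC))
E
```

```text
exp +x,-x [ 0.56834362 -0.09846914] [ 0.54847899 -0.09614612]
top [[ 0.54721189 -0.09359872  0.066     ]]
side [[ 0.56538352 -0.09510357  0.066     ]
 [ 0.5493995  -0.09426476  0.066     ]]
```

View pics/z8.png

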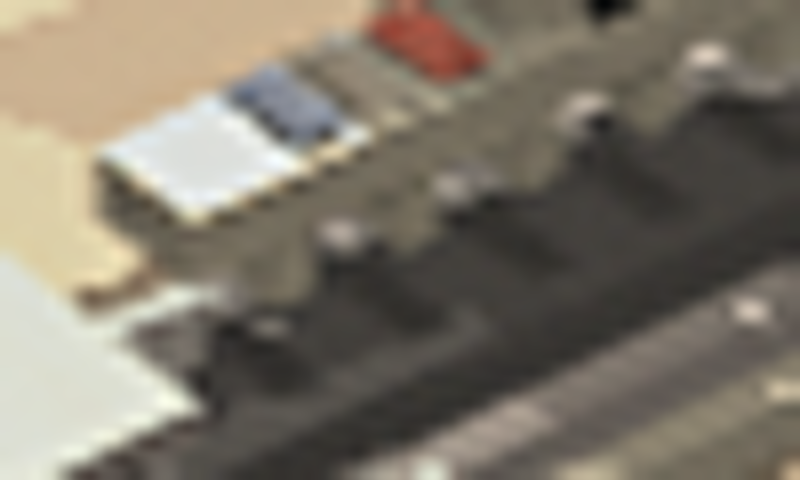

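View pics/z9.png

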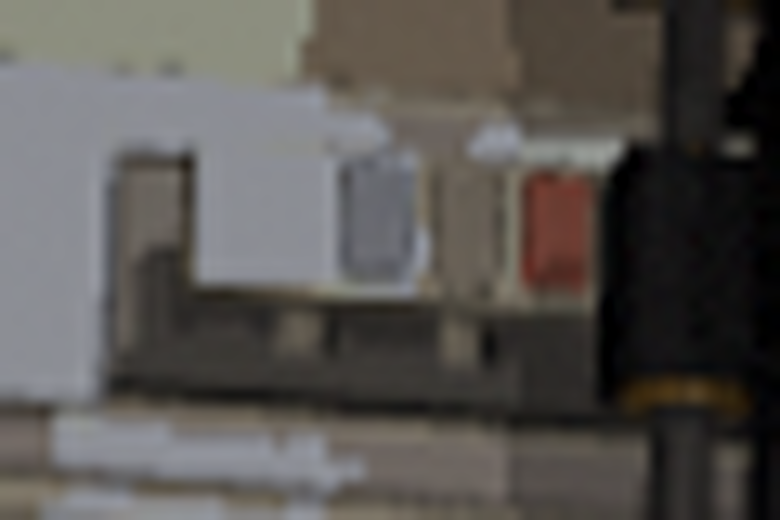

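```bash
python3 - <<'E'
from fit import *
S=load('side0');T=load('top0')
print('side',onz(S,zp([[100,153],[192,218]],(335,195),16),.066))
print('top',onz(T,zp([[195,283]],(380,220),13),.066))
cv2.imwrite('pics/z10.png',cv2.resize(S['pixels'][190:225,340:405],None,fx=12,fy=12,interpolation=cv2.INTER_CUBIC))
cv2.imwrite('pics/z11.png',cv2.resize(T['pixels'][225:265,385:485],None,fx=8,fy=8,interpolation=cv2.INTER_CUBIC))
E
```

```text
side [[ 0.56776015 -0.09765678  0.066     ]
 [ 0.54978253 -0.0959994   0.066     ]]
top [[ 0.54804549 -0.09423891  0.066     ]]
```

View pics/z10.png

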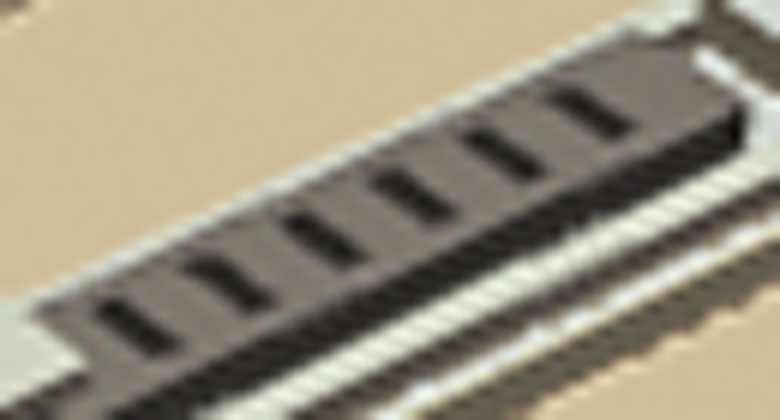

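View pics/z11.png

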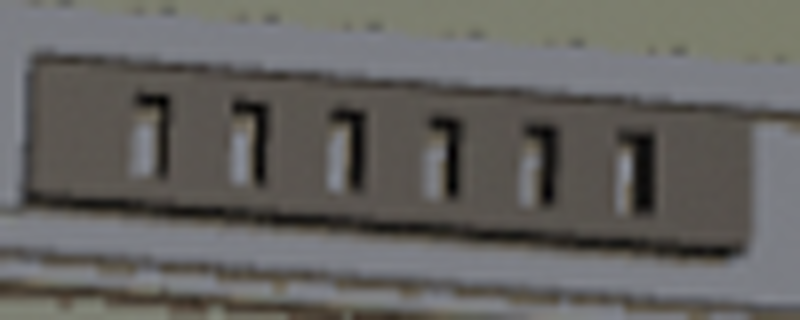

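```bash
python3 - <<'E'
from fit import *
S=load('side0');T=load('top0')
top=onz(T,zp([[150,137],[249,143.5],[347,150],[442,158],[540,165],[636,171.5]],(385,225),8),.028)
g=cv2.resize(cv2.cvtColor(S['pixels'],cv2.COLOR_BGR2GRAY)[190:225,340:405],None,fx=12,fy=12,interpolation=cv2.INTER_CUBIC)
n,l,stt,cen=cv2.connectedComponentsWithStats((g<75).astype(np.uint8))
cc=sorted([tuple(cen[i]) for i in range(1,n) if 1200<stt[i,4]<8000]); print(np.round(cc,0).tolist(),stt[1:,4])
ms=[[0,y] for y in (55,33,11,-11,-33,-55)]
L=[('top',top)]
if len(cc)==6: L.append(('side',onz(S,zp(cc,(340,190),12),.028)))
L.append(('sideclick',onz(S,zp([[140,327],[230,283],[323,240],[412,196],[502,156],[592,112]],(340,190),12),.028)))
for n,s in L:
    th,t,res=kab(ms,s*1000); print(n,np.degrees(th),t,res.round(1).tolist())
E
```

```text
[[135.0, 327.0], [229.0, 283.0], [322.0, 239.0], [412.0, 196.0], [503.0, 154.0], [590.0, 113.0]] [   58   196    91  2030 23650  2037  2175   702  2201   977  2318   138
   189   179  2278   504     2   220   536   539   141   144   217   408
   209   158    83]
top -6.566482226268979 [ 548.04399221 -170.51674951] [[-0.1, 0.2], [0.0, -0.1], [0.1, -0.3], [-0.1, 0.2], [-0.1, -0.1], [0.0, -0.0]]
side -6.94087692425564 [ 549.78418759 -173.43326294] [[-0.0, 0.1], [0.0, 0.1], [0.0, 0.1], [0.2, 0.1], [-0.1, -0.2], [-0.0, -0.2]]
sideclick -6.8069208814680096 [ 549.59518514 -173.51427549] [[-0.2, -0.5], [0.2, 0.2], [-0.1, 0.2], [0.4, 0.2], [-0.2, 0.5], [-0.0, -0.5]]
```

>>> arm_command(
  targets=[
    [[-0.0006, 0.003, -0.0013, 0, 0.08, 0], [0, 0.004, 0, 0, 0, 0], [0, 0.003, 0, 0, 0, 0], [0, 0, 0, 0, 0, 0], [0, 0, 0, 0, 0, 0], [0, 0, 0, 0, 0, 0]],
  ],
)

```text
time: 9.08
ee_pos: [0.5481, -0.1728, 0.059]
eef_rot: [0.706, -0.042, 0.041, -0.706]
ft_force: [0.7, 0.1, -1.1]
width: 0.0117
```

```bash
python3 - <<'E'
from h import *
to([.549,-.173,.0564],-6.75)
E
```

```text
t 9.08 ee [ 0.5481 -0.1728  0.059 ] F [ 0.68  0.07 -1.14] w 0.0117 yaw x -6.74 ydown [-1.9e-03 -8.0e-04 -1.0e+00]
 shift [ 0.001   0.0026 -0.0001]
 turn [ 0.06  0.01 -0.1 ]
```

>>> arm_command(
  targets=[
    [[0, 0, 0, 0, 0, 0], [0, 0, 0, 0, 0, 0], [0, 0, 0, 0, 0, 0], [0, 0, 0, 0, 0, 0], [0, 0, 0, 0, 0, 0], [0, 0, 0, 0, 0, 0]],
  ],
)

```text
time: 9.58
ee_pos: [0.5481, -0.1728, 0.059]
eef_rot: [0.706, -0.042, 0.041, -0.706]
ft_force: [0.5, 0.3, -1.1]
width: 0.0116
```

```bash
python3 - <<'E'
from h import *
to([.549,-.173,.0564],-6.75)
E
```

```text
t 9.58 ee [ 0.5481 -0.1728  0.059 ] F [ 0.54  0.27 -1.05] w 0.0116 yaw x -6.74 ydown [-1.7e-03 -9.0e-04 -1.0e+00]
 shift [ 0.0009  0.0026 -0.0001]
 turn [ 0.06  0.01 -0.09]
```

>>> arm_command(
  targets=[
    [[0.0008, 0.001, 0, 0.06, 0, -0.09], [0, 0.001, 0, 0, 0, 0], [0, 0, 0, 0, 0, 0], [0, 0, 0, 0, 0, 0], [0, 0, 0, 0, 0, 0], [0, 0, 0, 0, 0, 0]],
  ],
)

```text
time: 10.08
ee_pos: [0.5489, -0.1729, 0.0571]
eef_rot: [0.706, -0.042, 0.042, -0.706]
ft_force: [-0.3, 0.5, -1.2]
width: 0.0115
```

```bash
python3 - <<'E'
from h import *
to([.549,-.173,.0564],-6.75)
a=shot('side','s3')['pixels']; cv2.imwrite('pics/z12.png',cv2.resize(a[190:235,340:405],None,fx=12,fy=12,interpolation=cv2.INTER_CUBIC))
E
```

```text
t 10.08 ee [ 0.5489 -0.1729  0.0571] F [-0.27  0.53 -1.18] w 0.0115 yaw x -6.74 ydown [ 0.e+00 -1.e-04 -1.e+00]
 shift [ 0.0001  0.0007 -0.0001]
 turn [0.   0.01 0.  ]
```

View pics/z12.png

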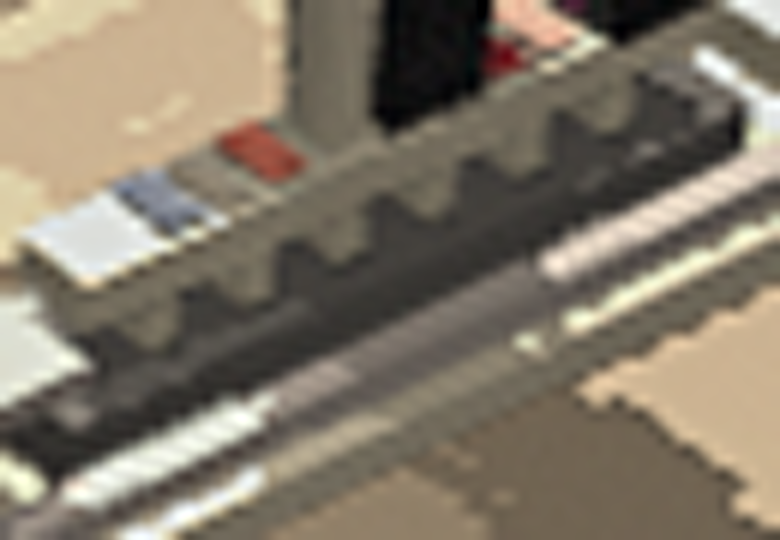

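>>> arm_command(
  targets=[
    [[0, 0.001, 0, 0, 0, 0], [0, 0.001, 0, 0, 0, 0], [0, 0, 0, 0, 0, 0], [0, 0, 0, 0, 0, 0], [0, 0, 0, 0, 0, 0]],
  ],
)

```text
time: 10.55
ee_pos: [0.5488, -0.1729, 0.055]
eef_rot: [0.706, -0.042, 0.042, -0.706]
ft_force: [0.8, 0.4, -1.1]
width: 0.0118
```

```bash
python3 - <<'E'
from h import *
to([.549,-.173,.0564],-6.75)
E
```

```text
t 10.55 ee [ 0.5488 -0.1729  0.055 ] F [ 0.8   0.43 -1.14] w 0.0118 yaw x -6.74 ydown [-1.e-04 -0.e+00 -1.e+00]
 shift [ 0.0002 -0.0014 -0.0001]
 turn [ 0.    0.01 -0.01]
```

>>> arm_command(
  targets=[
    [[0, 0.001, 0, 0, 0, 0], [0, 0.001, 0, 0, 0, 0], [0, 0, 0, 0, 0, 0], [0, 0, 0, 0, 0, 0], [0, 0, 0, 0, 0, 0]],
  ],
)

```text
time: 10.97
ee_pos: [0.5488, -0.1729, 0.053]
eef_rot: [0.706, -0.042, 0.042, -0.706]
ft_force: [-0.9, 0.8, -0.9]
width: 0.012
```

```bash
python3 - <<'E'
from h import *
to([.549,-.173,.0444],-6.75)
E
```

```text
t 10.97 ee [ 0.5488 -0.1729  0.053 ] F [-0.86  0.77 -0.9 ] w 0.012 yaw x -6.74 ydown [-1.e-04 -0.e+00 -1.e+00]
 shift [ 0.0002  0.0086 -0.0001]
 turn [ 0.    0.01 -0.01]
```

>>> arm_command(
  targets=[
    [[0, 0.001, 0, 0, 0, 0], [0, 0.0015, 0, 0, 0, 0], [0, 0.0015, 0, 0, 0, 0], [0, 0, 0, 0, 0, 0], [0, 0, 0, 0, 0, 0]],
  ],
)

```text
time: 11.38
ee_pos: [0.5488, -0.1729, 0.0489]
eef_rot: [-0.706, 0.042, -0.041, 0.706]
ft_force: [-0.1, 0.9, -1.3]
width: 0.012
```

>>> arm_command(
  targets=[
    [[0, 0.001, 0, 0, 0, 0], [0, 0.001, 0, 0, 0, 0], [0, 0.001, 0, 0, 0, 0], [0, 0, 0, 0, 0, 0], [0, 0, 0, 0, 0, 0]],
  ],
)

```text
time: 11.8
ee_pos: [0.5488, -0.1729, 0.046]
eef_rot: [0.706, -0.042, 0.042, -0.706]
ft_force: [-0.2, 0.4, -1.5]
width: 0.0114
```

```bash
python3 - <<'E'
from h import *
to([.549,-.173,.0444],-6.75)
a=shot('side','s4')['pixels']; cv2.imwrite('pics/z13.png',cv2.resize(a[190:235,340:405],None,fx=12,fy=12,interpolation=cv2.INTER_CUBIC))
E
```

```text
t 11.8 ee [ 0.5488 -0.1729  0.046 ] F [-0.21  0.39 -1.53] w 0.0114 yaw x -6.74 ydown [-2.e-04 -0.e+00 -1.e+00]
 shift [ 0.0002  0.0016 -0.0001]
 turn [ 0.    0.01 -0.01]
```

View pics/z13.png

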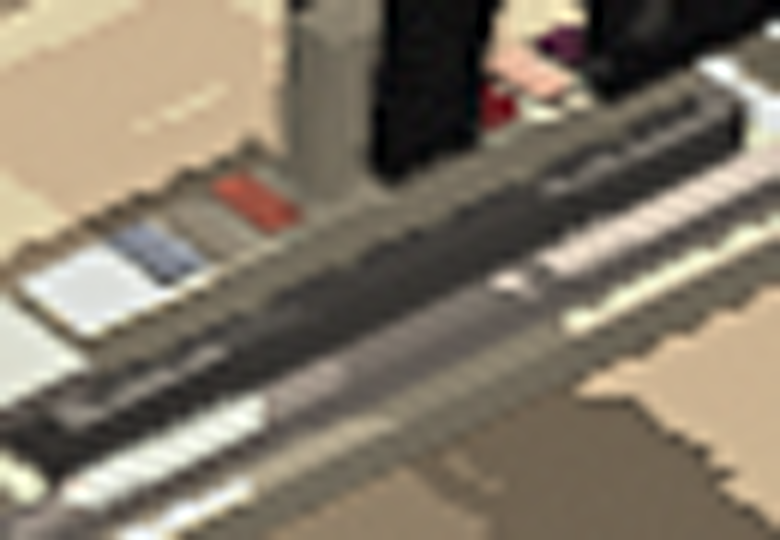

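The picture shows the teeth swallowed and the beam just above the carriage, about (300,280) in the zoom. I'll finish the descent by feel.

>>> arm_command(
  targets=[
    [[0, 0.0005, 0, 0, 0, 0], [0, 0.0005, 0, 0, 0, 0], [0, 0.0005, 0, 0, 0, 0], [0, 0, 0, 0, 0, 0], [0, 0, 0, 0, 0, 0]],
  ],
)

```text
time: 12.27
ee_pos: [0.5488, -0.173, 0.0445]
eef_rot: [0.706, -0.042, 0.042, -0.706]
ft_force: [-0.0, -0.2, -0.3]
width: 0.0118
```

>>> arm_command(
  targets=[
    [[0, 0.0004, 0, 0, 0, 0], [0, 0, 0, 0, 0, 0], [0, 0, 0, 0, 0, 0]],
  ],
)

```text
time: 12.52
ee_pos: [0.5489, -0.173, 0.0443]
eef_rot: [0.706, -0.042, 0.042, -0.706]
ft_force: [-1.3, 1.4, 2.2]
width: 0.0119
```

>>> arm_command(
  targets=[
    [[0, 0, 0.001, 0, 0, 0], [0, 0, 0.001, 0, 0, 0], [0, 0, 0.001, 0, 0, 0], [0, 0, 0.001, 0, 0, 0], [0, 0, 0, 0, 0, 0]],
  ],
)

```text
time: 12.93
ee_pos: [0.5492, -0.1715, 0.0443]
eef_rot: [0.707, -0.042, 0.042, -0.705]
ft_force: [-1.2, -8.6, 3.4]
width: 0.0121
```

```bash
python3 - <<'E'
from h import *
to([.549,-.173,.0444],-6.75)
E
```

```text
t 12.93 ee [ 0.5492 -0.1715  0.0443] F [-1.17 -8.59  3.4 ] w 0.0121 yaw x -6.85 ydown [ 3.e-04 -3.e-03 -1.e+00]
 shift [-0.     -0.0001 -0.0015]
 turn [ 0.17 -0.1   0.04]
```

>>> arm_command(
  targets=[
    [[0, 0, 0.001, 0, 0, 0], [0, 0, 0.001, 0, 0, 0], [0, 0, 0.001, 0, 0, 0], [0, 0, 0.001, 0, 0, 0], [0, 0, 0.001, 0, 0, 0], [0, 0, 0.001, 0, 0, 0], [0, 0, 0, 0, 0, 0]],
  ],
)

```text
time: 13.52
ee_pos: [0.5499, -0.1657, 0.0443]
eef_rot: [0.707, -0.042, 0.042, -0.705]
ft_force: [-1.0, -8.6, 2.2]
width: 0.0117
```

```bash
python3 - <<'E'
from h import *
to([.549,-.173,.0444],-6.75)
E
```

```text
t 13.52 ee [ 0.5499 -0.1657  0.0443] F [-1.02 -8.57  2.21] w 0.0117 yaw x -6.85 ydown [ 3.0e-04 -3.1e-03 -1.0e+00]
 shift [-0.     -0.     -0.0074]
 turn [ 0.17 -0.1   0.04]
```

>>> arm_command(
  targets=[
    [[0, 0, 0.0015, 0, 0, 0], [0, 0, 0.0015, 0, 0, 0], [0, 0, 0.0015, 0, 0, 0], [0, 0, 0.0015, 0, 0, 0], [0, 0, 0.0015, 0, 0, 0], [0, 0, 0.0015, 0, 0, 0], [0, 0, 0.0015, 0, 0, 0], [0, 0, 0.0015, 0, 0, 0], [0, 0, 0, 0, 0, 0]],
  ],
)

```text
time: 14.27
ee_pos: [0.5514, -0.1536, 0.0443]
eef_rot: [0.707, -0.042, 0.042, -0.705]
ft_force: [-0.8, -7.9, 1.8]
width: 0.012
```

>>> arm_command(
  targets=[
    [[0, 0, 0.001, 0, 0, 0], [0, 0, 0.001, 0, 0, 0], [0, 0, 0.001, 0, 0, 0], [0, 0, 0, 0, 0, 0]],
  ],
)

```text
time: 14.6
ee_pos: [0.5517, -0.1507, 0.0443]
eef_rot: [0.707, -0.042, 0.042, -0.705]
ft_force: [-0.6, -7.9, 1.7]
width: 0.012
```

```bash
python3 - <<'E'
from h import *
to([.549,-.173,.0444],-6.75)
E
```

```text
t 14.6 ee [ 0.5517 -0.1507  0.0443] F [-0.6  -7.93  1.71] w 0.012 yaw x -6.85 ydown [ 4.e-04 -3.e-03 -1.e+00]
 shift [-0.0001  0.     -0.0224]
 turn [ 0.17 -0.1   0.04]
```

>>> arm_command(
  targets=[
    [[0, 0, 0.001, 0, 0, 0], [0, 0, 0.001, 0, 0, 0], [0, 0, 0, 0, 0, 0]],
  ],
)

```text
time: 14.85
ee_pos: [0.552, -0.1487, 0.0444]
eef_rot: [0.707, -0.042, 0.042, -0.705]
ft_force: [-0.7, -8.0, 1.3]
width: 0.0119
```

>>> arm_command(
  targets=[
    [[0, 0, 0.001, 0, 0, 0], [0, 0, 0.001, 0, 0, 0], [0, 0, 0, 0, 0, 0]],
  ],
)

```text
time: 15.1
ee_pos: [0.5521, -0.1478, 0.0444]
eef_rot: [0.707, -0.042, 0.043, -0.704]
ft_force: [-0.8, -11.3, 2.3]
width: 0.0115
```

>>> arm_command(
  targets=[
    [[0, 0, 0.001, 0, 0, 0], [0, 0, 0, 0, 0, 0], [0, 0, 0, 0, 0, 0]],
  ],
)

```text
time: 15.35
ee_pos: [0.552, -0.1477, 0.0444]
eef_rot: [0.708, -0.043, 0.043, -0.704]
ft_force: [-1.5, -13.1, 1.7]
width: 0.0118
```

```bash
python3 - <<'E'
from h import *
to([.549,-.173,.0444],-6.75)
a=shot('side','s5')['pixels']; cv2.imwrite('pics/z14.png',cv2.resize(a[175:250,305:435],None,fx=6,fy=6,interpolation=cv2.INTER_CUBIC))
E
```

```text
t 15.35 ee [ 0.552  -0.1477  0.0444] F [ -1.53 -13.12   1.72] w 0.0118 yaw x -6.94 ydown [ 1.e-04 -5.e-03 -1.e+00]
 shift [ 0.      0.0001 -0.0255]
 turn [ 0.28 -0.19  0.04]
```

View pics/z14.png

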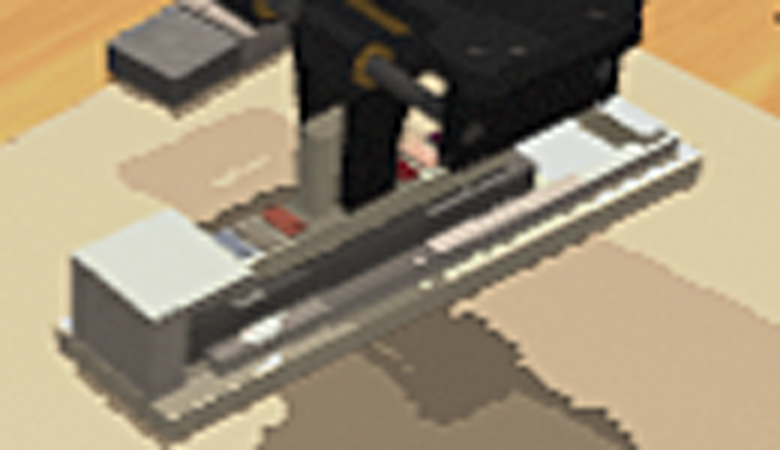

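The bar is under the lip and at the stop (force rising, no motion). Relax the push, open, and lift.

>>> arm_command(
  targets=[
    [[0, 0, -0.001, 0, 0, 0], [0, 0, -0.001, 0, 0, 0], [0, 0, -0.001, 0, 0, 0], [0, 0, -0.0007, 0, 0, 0], [0, 0, 0, 0, 0, 0]],
  ],
)

```text
time: 15.82
ee_pos: [0.552, -0.1478, 0.0443]
eef_rot: [0.706, -0.042, 0.042, -0.705]
ft_force: [-0.5, -5.7, 2.5]
width: 0.0117
```

>>> arm_command(
  targets=[
    [[0, 0, 0, 0, 0, 0], [0, 0, 0, 0, 0, 0], [0, 0, 0, 0, 0, 0], [0, 0, 0, 0, 0, 0], [0, 0, 0, 0, 0, 0], [0, 0, 0, 0, 0, 0], [0, 0, 0, 0, 0, 0], [0, 0, 0, 0, 0, 0], [0, 0, 0, 0, 0, 0], [0, 0, 0, 0, 0, 0], [0, 0, 0, 0, 0, 0], [0, 0, 0, 0, 0, 0]],
  ],
  hand=0.7,
)

```text
time: 16.82
ee_pos: [0.5519, -0.1468, 0.0441]
eef_rot: [0.706, -0.042, 0.042, -0.706]
ft_force: [-0.0, 0.7, 1.0]
width: 0.0607
```

```bash
python3 - <<'E'
from h import *
to([.549,-.173,.0444],-6.75)
E
```

```text
t 16.82 ee [ 0.5519 -0.1468  0.0441] F [-0.05  0.65  0.96] w 0.0607 yaw x -6.74 ydown [-1.e-04 -1.e-04 -1.e+00]
 shift [ 0.0002 -0.0003 -0.0263]
 turn [ 0.    0.01 -0.  ]
```

>>> arm_command(
  targets=[
    [[0, -0.005, 0, 0, 0, 0], [0, -0.015, 0, 0, 0, 0], [0, -0.025, 0, 0, 0, 0], [0, -0.03, 0, 0, 0, 0], [0, -0.03, 0, 0, 0, 0], [0, -0.03, 0, 0, 0, 0], [0, -0.02, -0.02, 0, 0, 0], [0, 0, -0.035, 0, 0, 0], [0, 0, -0.035, 0, 0, 0], [0, 0, -0.035, 0, 0, 0], [0, 0, -0.035, 0, 0, 0], [0, 0, -0.035, 0, 0, 0]],
  ],
)

```text
time: 17.82
ee_pos: [0.5286, -0.3421, 0.1997]
eef_rot: [0.706, -0.041, 0.042, -0.706]
ft_force: [0.8, 0.5, -0.4]
width: 0.0609
```

>>> arm_command(
  targets=[
    [[0, 0, -0.035, 0, 0, 0], [0, 0, -0.03, 0, 0, 0], [0, 0, -0.02, 0, 0, 0], [0, 0, 0, 0, 0, 0], [0, 0, 0, 0, 0, 0], [0, 0, 0, 0, 0, 0]],
  ],
)

```text
time: 18.32
ee_pos: [0.5196, -0.4237, 0.1993]
eef_rot: [-0.706, 0.041, -0.041, 0.706]
ft_force: [0.3, 1.4, 0.1]
width: 0.061
```

```bash
python3 - <<'E'
from h import *
to([.549,-.173,.0444],-6.75)
a=shot('side','s6')['pixels']; b=shot('top','t6')['pixels']
cv2.imwrite('pics/z15.png',cv2.resize(a[175:250,305:435],None,fx=6,fy=6,interpolation=cv2.INTER_CUBIC))
cv2.imwrite('pics/z16.png',cv2.resize(b[210:280,350:510],None,fx=5,fy=5,interpolation=cv2.INTER_CUBIC))
E
```

```text
t 18.32 ee [ 0.5196 -0.4237  0.1993] F [0.32 1.36 0.09] w 0.061 yaw x -6.68 ydown [ 3.e-04  8.e-04 -1.e+00]
 shift [-0.      0.1551  0.2523]
 turn [-0.05  0.07  0.01]
```

View pics/z15.png

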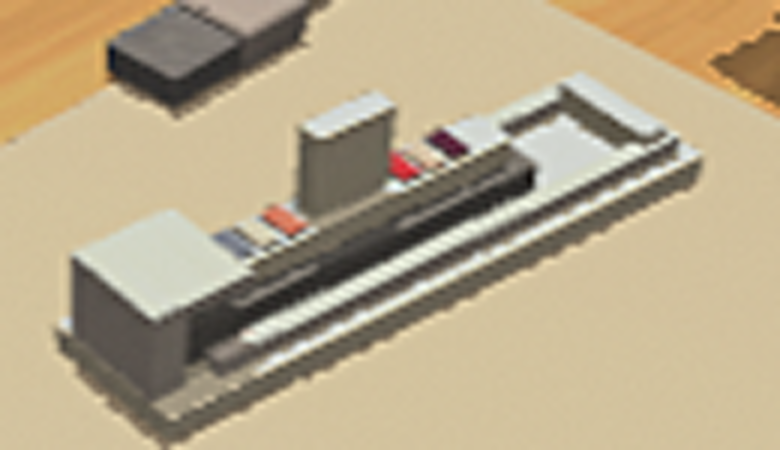

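View pics/z16.png

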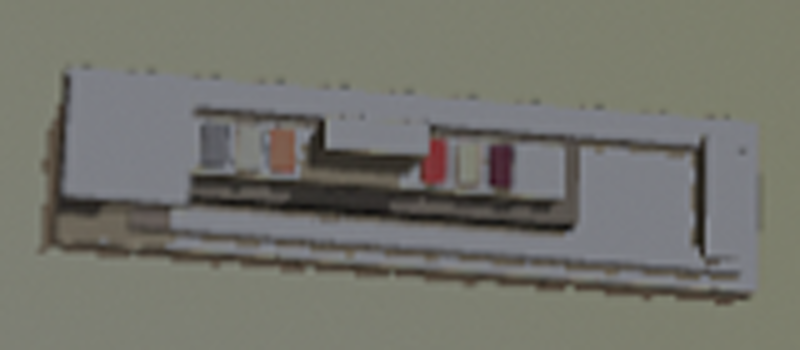

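View pics/s6.png

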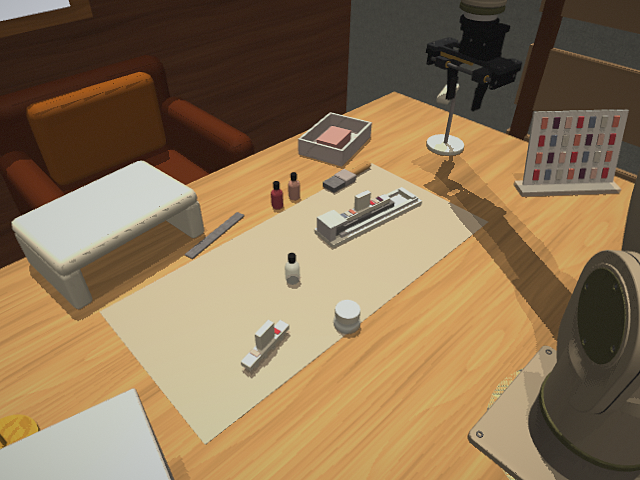

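```bash
python3 - <<'E'
from fit import *
S=load('s6')
tb=onz(S,zp([[299,125],[372,91],[397,105],[322,140]],(305,175),6),.076).mean(0)
k=onz(S,zp([[168,208],[255,270]],(305,175),6),.0485).mean(0)
a=np.radians(-6.75);X=np.array([np.cos(a),np.sin(a)]);Y=np.array([-np.sin(a),np.cos(a)])
d=(tb-k)[:2]; print('x',d@X*1000,'y',91+d@Y*1000)
for f,g in(('t6','top0'),('s6','side0')):
    D=cv2.absdiff(load(f)['pixels'],load(g)['pixels']).max(2); n,l,s,c=cv2.connectedComponentsWithStats((D>40).astype(np.uint8)); print(f,[s[i].tolist() for i in range(1,n) if s[i,4]>60])
print(readout.read_state()['time'])
r.close_job()
E
```

```text
x -0.7802795029249647 y 31.324726784039413
t6 [[615, 145, 25, 139, 1401], [153, 221, 79, 27, 564], [410, 234, 38, 17, 295], [446, 239, 33, 19, 393], [444, 244, 127, 236, 11139]]
s6 [[426, 15, 95, 96, 3246], [423, 178, 217, 184, 9058], [354, 191, 49, 19, 452], [345, 208, 31, 11, 118], [591, 260, 49, 90, 1989], [140, 281, 88, 46, 1784], [632, 312, 7, 20, 62], [542, 463, 14, 17, 139]]
18.4167
the job is handed in; nothing more can be done
```

I gripped the long bar by its tab and lowered it into the carriage. Then I slid bar and carriage to the stop under the lip, let go, lifted clear and handed in the job at 18.4 s.

- **Seating:** all six teeth went in with no contact until the beam touched the carriage. The tool height then put the tooth ends about 16 mm above the desk, and the upward force was about 2–3 N.
- **Slide:** it took about 8–9 N along the stand. At the stop the force rose to 13 N with no further motion, and I relaxed the push before opening the fingers.
- **Last camera check:** the side camera puts the bar's middle at about y = +31 mm and x = -0.8 mm from the stand's centre line. The tool position gave about +30 mm.
- **Bystanders:** comparing pictures before and after showed changes only at the bar, the stand, and the arm with its shadow. The short bar and other bystanders did not move.
- **Disagreement:** the two cameras disagreed by about 3 mm on where the slots were. I corrected for this by comparing bar and slots within each camera's own picture.

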